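Tug-test the carver's tool cases and snap the loose catches

TASK

Before the three tool cases go on the truck, test each one, first the yellow, then the blue, then the red: take the lid by its handle and tug it upwards until its catch stops it or it comes up. Snap home the catch of every case whose lid comes up (there may be one, several or none), so that in the end all three lids are fully down, all three catches are home and nothing is held. Leave the other things on the bench where they are.

Things in the scene. Friction and masses are not known exactly. Their poses are not given: they have to be found in the camera images.
- case_yellow: yellow plastic tool case, 170 mm deep (its x) by 150 mm wide (its y) by 91 mm high with the lid shut; heavy, it does not shift. Origin: centre of its underside; its x axis points from the catch side (front, at x = -85 mm, turned towards the robot) to the hinge side, z up
- lid_yellow_handle (a point): middle of the handle of the yellow case's lid: a black round bar, 14 mm thick, 100 mm long, along the case's y, 31 mm above the lid's top (axis), open beneath between posts 12 mm thick that stand 44 mm either side of its middle. With the lid shut it lies at x = -37, z = 123 mm of the case; it moves with the lid
- lid_yellow (a joint): angle of the yellow case's lid, rad: 0 shut, grows as its front rises. Hinge line along the case's y at x = +85, z = 65 mm of the case. It has no stay and falls shut when let go; it weighs about 0.35 kg (2 to 3 N to raise at the handle). A catch that is home lets it rise only about 0.023 rad (3 to 4 mm at the front edge), then stops it; a loose one does not hold it at all
- catch_yellow_push (a point): point to push on the yellow case's catch: outer face of a steel plate 40 mm wide and 6 mm thick on the middle of the case's front, standing from z = 26 to 98 mm of the case, hinged at its foot (x = -91, z = 30 mm). When home this point is at x = -101, z = 90 mm of the case; when loose, 10 mm further out (-x). The top of the plate stands 7 mm above the lid
- catch_yellow (a joint): angle of the yellow case's catch, rad: 0 home (its nose hooked over the lid's lip), 0.17 loose (leaning outwards, to the case's -x, nose clear of the lip). Spring-loaded past its centre at 0.06: pushed inwards at its top with 4 to 8 N it snaps home by itself and stays. Push it level and squarely with something upright: a sloping surface that bears down on its top edge only jams. It must be snapped with the lid fully down, else its nose goes under the lip
- case_blue: blue plastic tool case, 170 mm deep (its x) by 150 mm wide (its y) by 91 mm high with the lid shut; heavy, it does not shift. Origin: centre of its underside; its x axis points from the catch side (front, at x = -85 mm, turned towards the robot) to the hinge side, z up
- lid_blue_handle (a point): middle of the handle of the blue case's lid: a black round bar, 14 mm thick, 100 mm long, along the case's y, 31 mm above the lid's top (axis), open beneath between posts 12 mm thick that stand 44 mm either side of its middle. With the lid shut it lies at x = -37, z = 123 mm of the case; it moves with the lid
- lid_blue (a joint): angle of the blue case's lid, rad: 0 shut, grows as its front rises. Hinge line along the case's y at x = +85, z = 65 mm of the case. It has no stay and falls shut when let go; it weighs about 0.35 kg (2 to 3 N to raise at the handle). A catch that is home lets it rise only about 0.023 rad (3 to 4 mm at the front edge), then stops it; a loose one does not hold it at all
- catch_blue_push (a point): point to push on the blue case's catch: outer face of a steel plate 40 mm wide and 6 mm thick on the middle of the case's front, standing from z = 26 to 98 mm of the case, hinged at its foot (x = -91, z = 30 mm). When home this point is at x = -101, z = 90 mm of the case; when loose, 10 mm further out (-x). The top of the plate stands 7 mm above the lid
- catch_blue (a joint): angle of the blue case's catch, rad: 0 home (its nose hooked over the lid's lip), 0.17 loose (leaning outwards, to the case's -x, nose clear of the lip). Spring-loaded past its centre at 0.06: pushed inwards at its top with 4 to 8 N it snaps home by itself and stays. Push it level and squarely with something upright: a sloping surface that bears down on its top edge only jams. It must be snapped with the lid fully down, else its nose goes under the lip
- case_red: red plastic tool case, 170 mm deep (its x) by 150 mm wide (its y) by 91 mm high with the lid shut; heavy, it does not shift. Origin: centre of its underside; its x axis points from the catch side (front, at x = -85 mm, turned towards the robot) to the hinge side, z up
- lid_red_handle (a point): middle of the handle of the red case's lid: a black round bar, 14 mm thick, 100 mm long, along the case's y, 31 mm above the lid's top (axis), open beneath between posts 12 mm thick that stand 44 mm either side of its middle. With the lid shut it lies at x = -37, z = 123 mm of the case; it moves with the lid
- lid_red (a joint): angle of the red case's lid, rad: 0 shut, grows as its front rises. Hinge line along the case's y at x = +85, z = 65 mm of the case. It has no stay and falls shut when let go; it weighs about 0.35 kg (2 to 3 N to raise at the handle). A catch that is home lets it rise only about 0.023 rad (3 to 4 mm at the front edge), then stops it; a loose one does not hold it at all
- catch_red_push (a point): point to push on the red case's catch: outer face of a steel plate 40 mm wide and 6 mm thick on the middle of the case's front, standing from z = 26 to 98 mm of the case, hinged at its foot (x = -91, z = 30 mm). When home this point is at x = -101, z = 90 mm of the case; when loose, 10 mm further out (-x). The top of the plate stands 7 mm above the lid
- catch_red (a joint): angle of the red case's catch, rad: 0 home (its nose hooked over the lid's lip), 0.17 loose (leaning outwards, to the case's -x, nose clear of the lip). Spring-loaded past its centre at 0.06: pushed inwards at its top with 4 to 8 N it snaps home by itself and stays. Push it level and squarely with something upright: a sloping surface that bears down on its top edge only jams. It must be snapped with the lid fully down, else its nose goes under the lip
- tape_measure: green tape measure, 30 x 70 x 60 mm, a bystander; origin under its middle
- stone_offcut: pink stone offcut, 90 x 60 x 45 mm, a bystander; origin under its middle
- chisel: steel stone chisel, about 200 mm long, lying flat, a bystander; origin under its middle
- mallet: wooden mallet lying down, head 70 x 110 x 70 mm, 280 mm long in all, a bystander; origin under its middle
- carton: blue and white carton, 130 x 80 x 50 mm, a bystander; origin under its middle
- marker_pot: grey closed pot, 56 mm across, 70 mm high, a bystander; origin under its middle
- wedge_block: wooden packing block, 110 x 50 x 40 mm, a bystander; origin under its middle
Things that resemble listed ones, but are neither listed nor needed, are in the scene too. Of the things like the case_blue, leave any that is turquoise; of the rest the smaller one is meant.

How it is judged:
On the way, in this order (a step that is already met when the one before it is completed fails the run):
1. the yellow case's lid has been tugged upwards: raised by at least 0.016 rad (about 2 mm at the handle), which takes up most of a good catch's play (value of joint lid_yellow above 0.016 rad), for 0.1 s.
2. the blue case's lid has been tugged upwards: raised by at least 0.016 rad (about 2 mm at the handle), which takes up most of a good catch's play (value of joint lid_blue above 0.016 rad), for 0.1 s.
3. the red case's lid has been tugged upwards: raised by at least 0.016 rad (about 2 mm at the handle), which takes up most of a good catch's play (value of joint lid_red above 0.016 rad), for 0.1 s.
At the end, for the whole second after the job is handed in: all three lids are fully down (under 0.012 rad) and all three catches are home (under 0.03 rad) (value of joint each of lid_yellow, lid_blue, lid_red below 0.012 rad and value of joint each of catch_yellow, catch_blue, catch_red below 0.03 rad); the robot touches nothing.
It fails at once if a bystander on the bench is shifted by more than 40 mm (distance of any of tape_measure, stone_offcut, chisel, mallet, carton, marker_pot, wedge_block from where it was at the start of the episode above 0.04 m).
It also fails if it takes over 72 s, if anything falls off the work surface, if the arm or the gripper's body presses on something with over 40 N, if the wrist force passes 120 N, or if a joint passes its speed limit or range.

ROBOT

A 6-joint arm with a two-finger parallel gripper is mounted at the origin on the work surface. World frame = base frame: x ahead of the robot, y to its left, z up, the work surface at z = 0. Lengths are in m, angles in rad, forces in N, time in s.
With the tool pointing down it reaches from about 0.4 to 0.825 m from the base axis. Payload 7 kg.
Tool frame: the origin (TCP) lies on the mounting face of the last link; the fingertips stand 178 mm ahead of it and the grasp point (between the pads) lies 159 mm ahead of it; z points along the fingers, y is the line along which they close (so a half turn about z gives the same grasp; the last joint's range is limited). The gripper opens to 88 mm and grips with 3 to 60 N. Pads are 19 mm wide; open, the fingers measure 130 mm over their backs; the gripper's body (78 mm by 193 mm) begins 47 mm behind the grasp point.
Start: joints at [1.398, 0.359, 0.012, 0, -1.224, -0.288], TCP at [0.3, 0.605, 0.405] pointing down, gripper open.
Joint ranges: [-3.07, 3.07], [-1.43, 2.12], [-1.02, 1.25], [-3.03, 1.67], [-3.05, -0], [-3.03, 3.03]. Speed limits (rad/s): [2.39, 2.39, 3.01, 3.14, 3.14, 3.14].

INTERFACE

Orientations are given as a unit quaternion [w, x, y, z].
In Python, from bench import sense, get_image, calibration, close_job gives the robot as it stands. The module is installed in compiled form; this text tells all that it offers.
- The arm moves only by the shell command python3 -m handwheel 'ROWS' [OPENING] [FORCE]. ROWS is JSON, a list of rows, each an object of numbers: "tx", "ty", "tz": the shift along the tool's x, y, z in mm; "roll": the turn about the tool's z in degrees. In form: [{"tx": .., "ty": .., "tz": .., "roll": ..}, ...]. A call has 1 to 12 rows; each row is the pose to reach, as a shift and turn from the pose commanded when the call began, along the tool's axes at that moment; what a row does not reach only later rows make up. A row lasts 1/12 s, in which the tool goes at most 41.7 mm and 7.16 degrees, less where a joint would pass 70% of its speed; a pose out of reach is approached as far as the arm can. A call with a gripper value outside its range is refused whole. OPENING is the opening, from 0 (shut) to 1 (fully open), set as the call begins (- or left out, the last holds). The fingers move at their own pace and stop on an object; FORCE is the grip in N (left out, the last holds). Time passes only in rows, so rows that repeat a pose let the fingers close. It gives the time, the measured TCP pose, the force, the opening and the grip force at its end, in the units of the state.
- sense(): the state, without advancing time (a new reading comes with each control period).
- get_image(name): name is "side" or "top" or "wrist"; returns the picture (480x640x3 uint8, blue, green, red); there is no depth.
- calibration(name): a dict with "intrinsics" (3x3 intrinsics, pixels), "distortion" ([k1, k2, p1, p2, k3] as OpenCV has them; the pictures are not rectified), "rvec" (rotation vector, rad) and "tvec" (3), from world to camera coordinates, as OpenCV has them. Camera axes: x right, y down, z forward; pixel columns grow to the right and rows downward; lengths in m; the calibration is good to about 2 mm. A picture is of the moment at which its call begins: read the wrist's pose just before it. calibration takes no time and is no camera call; for the wrist camera it gives the pose at the moment of the call.
- close_job(): hands the job in; it is judged then, once.
The state is a dict: "clock": time; "q": joint angles; "qd": joint speeds; "joint_torque": joint torques, N m; "ee_pos": TCP position; "tool_rot": TCP orientation; "wrist_force": force on the tool from outside, world axes, zero at the start; "torque": the same for the moment, N m; "gripper_width": finger opening in m; "grasp_force": force on a finger pad.
Only numpy, scipy, OpenCV 4.12 (cv2) and the standard library are available. Lean on these libraries where they do the work, as an engineer would, in place of code of your own. Each camera call takes 0.05 s, during which the arm holds its last target. There are 200 camera calls.

## Working session

There is one attempt and no reset: what is moved stays moved. The work goes in short steps, Python scripts to look and compute and a shell command to move; the robot and the scene stay as the last step left them, time stands still between calls to the robot, and variables do not carry over. Pictures are saved under pics/ and viewed, at most 10 in all, crops included, and the job is handed in when it is done.

```bash
mkdir -p pics; python3 - <<'E'
from bench import *
import cv2
s=sense();print(s)
for n in("top","side"):
    cv2.imwrite(f"pics/{n}0.png",get_image(n)); c=calibration(n); print(n,c)
E
```

```text
{'clock': 0.0, 'q': array([ 1.39805986e+00,  3.59416413e-01,  1.10868965e-02, -3.53768969e-04,
       -1.22407440e+00, -2.88101538e-01]), 'qd': array([-0.00016547, -0.00030473,  0.00030964, -0.0011731 , -0.00156189,
        0.00245142]), 'joint_torque': array([ 1.85792938e-03, -5.82717919e+01,  2.93053794e+01,  6.99704424e+00,
        6.73410657e-03, -1.72020459e-04]), 'ee_pos': array([0.3000879 , 0.60442944, 0.40371489]), 'tool_rot': array([ 8.12045562e-04,  9.73556699e-01, -2.28444042e-01, -1.19694216e-04]), 'wrist_force': array([ 0.39430213, -0.44880802, -0.02791714]), 'torque': array([-0.05259684,  0.02180918, -0.04335417]), 'grasp_force': 0.0, 'gripper_width': 0.08746923542898435}
top {'intrinsics': array([[500.02467644,   0.        , 321.60541462],
       [  0.        , 500.02467644, 243.11032195],
       [  0.        ,   0.        ,   1.        ]]), 'distortion': array([0.02811787, 0.        , 0.        , 0.        , 0.        ]), 'rvec': array([ 2.16104289, -2.16431861,  0.10668259]), 'tvec': array([-0.01911787,  0.5184455 ,  1.25398689])}
side {'intrinsics': array([[583.21095319,   0.        , 324.19203038],
       [  0.        , 583.21095319, 240.16879736],
       [  0.        ,   0.        ,   1.        ]]), 'distortion': array([-0.03597081,  0.        ,  0.        ,  0.        ,  0.        ]), 'rvec': array([ 2.31671826, -0.1000654 ,  0.0441088 ]), 'tvec': array([-0.51942157,  0.08882214,  1.60883561])}
```

View pics/top0.png

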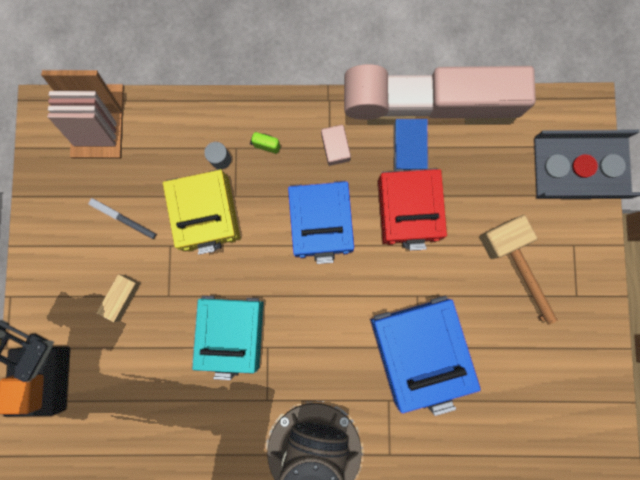

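View pics/side0.png

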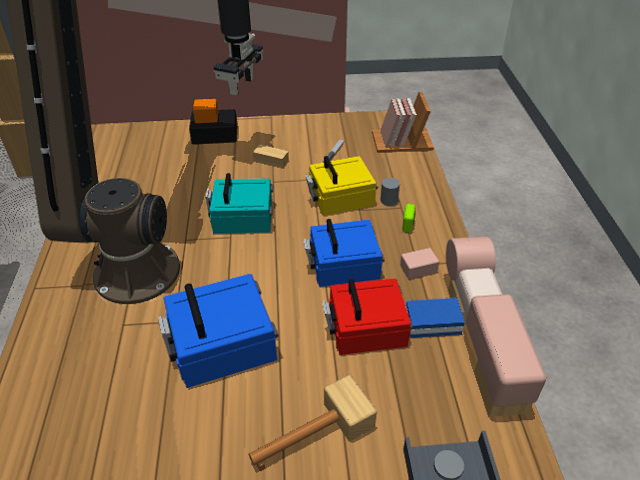

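The top view shows yellow at (202,210), red at (412,206), and three candidates for blue: turquoise (228,335), which is excluded by colour, large blue (425,355) and small blue (322,218). The small blue one fits because it is the smaller of the remaining two. Next I measure the handles and make a confirming crop.

```bash
cat > h.py <<'E'
import cv2, numpy as np
from bench import *
def ray(c,uv):
    p=cv2.undistortPoints(np.array([[uv]],float),c["intrinsics"],c["distortion"])[0,0]
    R=cv2.Rodrigues(c["rvec"])[0]; return -R.T@c["tvec"], R.T@np.array([p[0],p[1],1])
def onplane(c,uv,z):
    o,d=ray(c,uv); return o+d*(z-o[2])/d[2]
def proj(c,P):
    return cv2.projectPoints(np.array(P,float).reshape(-1,1,3),c["rvec"],c["tvec"],c["intrinsics"],c["distortion"])[0][:,0]
H={"yellow":(22,38),"blue":(105,122),"red":(0,6)}
def cmask(hsv,n):
    lo,hi=H[n]; return cv2.inRange(hsv,(lo,150,60),(hi,255,255))
def case_from(img,c,n,seed,r=60):
    """bar ends, lid rect, in world"""
    hsv=cv2.cvtColor(img,cv2.COLOR_BGR2HSV)
    m=cmask(hsv,n); _,lab,st,_=cv2.connectedComponentsWithStats(m)
    x,y=seed; w=lab[y-r:y+r,x-r:x+r]; k=np.bincount(w[w>0]).argmax()
    hull=cv2.convexHull(np.argwhere(lab==k)[:,::-1].astype(np.int32))
    hm=np.zeros_like(m); cv2.fillConvexPoly(hm,hull,255)
    d=cv2.inRange(hsv,(0,0,0),(180,255,60))&hm
    _,l2,s2,c2=cv2.connectedComponentsWithStats(d); j=1+s2[1:,4].argmax()
    pts=np.argwhere(l2==j)[:,::-1].astype(np.float32)
    return cv2.minAreaRect(pts), cv2.minAreaRect(hull), len(pts)
E
python3 - <<'E'
from h import *
img=cv2.imread("pics/top0.png"); c=calibration("top")
for n,s in (("yellow",(202,210)),("blue",(322,218)),("red",(412,206))):
    b,l,k=case_from(img,c,n,s)
    bx=cv2.boxPoints(b); 
    e=[ (bx[i]+bx[(i+1)%4])/2 for i in range(4)]
    e=(e[0],e[2]) if np.hypot(*(e[0]-e[2]))>np.hypot(*(e[1]-e[3])) else (e[1],e[3])
    P=[onplane(c,q,0.127) for q in e]
    P.sort(key=lambda p:-p[1]); v=P[0]-P[1]
    lx=np.array([onplane(c,q,0.091) for q in cv2.boxPoints(l)])
    print(n,"bar",b,"mid",(P[0]+P[1])/2,"len",np.hypot(*v[:2]),"yaw",np.degrees(np.arctan2(-v[0],v[1])),"r",np.hypot(*((P[0]+P[1])/2)[:2]),"\n lid",l,lx.mean(0)[:2], [np.hypot(*(lx[i]-lx[i-1])[:2]) for i in (1,2)])
cr=np.hstack([cv2.resize(img[170:270,150:450],None,fx=2.6,fy=2.6,interpolation=cv2.INTER_CUBIC)])
c2=cv2.resize(img[285:415,150:500],(780,290)); cv2.imwrite("pics/crop0.png",np.vstack([cr,c2]))
E
```

```text
yellow bar ((198.15292358398438, 221.18821716308594), (4.772469997406006, 42.51837158203125), 77.47119140625) mid [0.56071388 0.27236929 0.127     ] len 0.10032912056563444 yaw 12.645749027853268 r 0.6233659307489545 
 lid ((200.90383911132812, 210.5192413330078), (73.5435562133789, 66.2872543334961), 78.69007110595703) [0.59328928 0.27555743] [np.float64(0.1628720297414068), np.float64(0.18378582564619855)]
blue bar ((321.9793701171875, 230.75172424316406), (3.654001474380493, 38.36701583862305), 85.2363510131836) mid [ 0.53721346 -0.02162914  0.127     ] len 0.09090286044546864 yaw 4.679518579650076 r 0.537648697073696 
 lid ((320.5975646972656, 219.1219482421875), (70.60313415527344, 59.64448547363281), 85.03025817871094) [ 0.57132245 -0.01796369] [np.float64(0.1470707452172109), np.float64(0.1746935349912792)]
red bar ((416.5121765136719, 217.2135772705078), (3.6797115802764893, 41.16143035888672), 86.72950744628906) mid [ 0.5690489  -0.24567874  0.127     ] len 0.09730569615091839 yaw 3.1464570918030947 r 0.6198182786104293 
 lid ((411.9238586425781, 206.43402099609375), (72.10202026367188, 64.7635726928711), 85.91438293457031) [ 0.60215415 -0.24152261] [np.float64(0.15941053292050603), np.float64(0.17857559769093997)]
```

View pics/crop0.png

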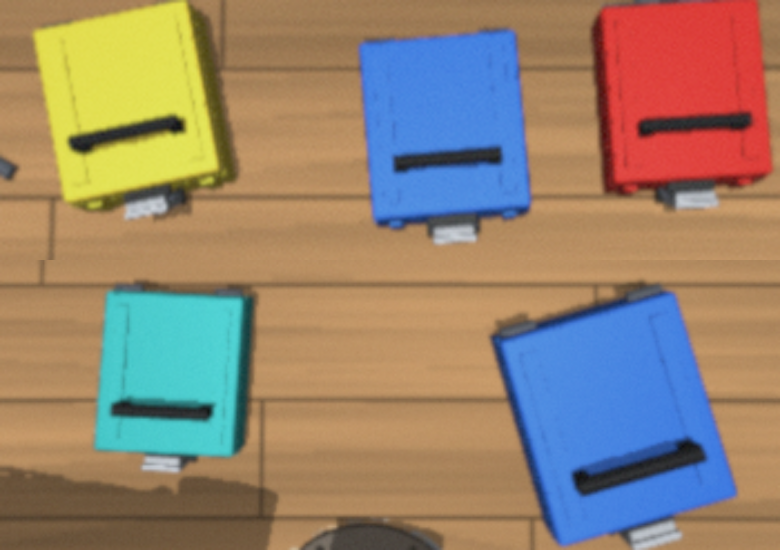

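Confirmed: the small blue case at crop (445,130) is clearly smaller than the blue one at crop (620,420). The turquoise one at crop (175,370) is left alone. I start with yellow.

```bash
cat >> h.py <<'E'
from scipy.spatial.transform import Rotation as Ro
def go(target,yaw_y,cmd=None):
    """shift (mm) and roll (deg) from commanded/measured pose; yaw_y: heading of tool y, deg"""
    s=sense(); R=Ro.from_quat(np.roll(s["tool_rot"],-1)).as_matrix()
    p=s["ee_pos"] if cmd is None else np.array(cmd)
    t=R.T@(np.array(target)-p)*1000
    h=np.degrees(np.arctan2(R[1,1],R[0,1])); roll=-(yaw_y-h); roll=(roll+180)%360-180
    print("t=%.4f"%s["clock"],"pos",s["ee_pos"].round(4),"heading %.1f"%h,"F",s["wrist_force"].round(1),"w %.4f"%s["gripper_width"],"q6 %.2f"%s["q"][5],"\nshift",t.round(1),"roll %.1f"%roll)
E
python3 -c "
from h import *
go([.561,.272,.345],-168,[.3,.605,.405])"
```

```text
t=0.1000 pos [0.3001 0.6044 0.4038] heading -116.4 F [-1.3 -1.2  0.2] w 0.0877 q6 -0.29 
shift [381.9 182.1  60.3] roll 51.6
```

```bash
R='{"tx":382,"ty":182,"tz":60,"roll":51.6}'; python3 -m handwheel '[{"tx":382,"ty":182,"tz":0,"roll":51.6},{"tx":382,"ty":182,"tz":0,"roll":51.6},{"tx":382,"ty":182,"tz":0,"roll":51.6},{"tx":382,"ty":182,"tz":0,"roll":51.6},{"tx":382,"ty":182,"tz":30,"roll":51.6},{"tx":382,"ty":182,"tz":30,"roll":51.6},{"tx":382,"ty":182,"tz":60,"roll":51.6},{"tx":382,"ty":182,"tz":60,"roll":51.6},{"tx":382,"ty":182,"tz":60,"roll":51.6},{"tx":382,"ty":182,"tz":60,"roll":51.6},{"tx":382,"ty":182,"tz":60,"roll":51.6},{"tx":382,"ty":182,"tz":60,"roll":51.6}]' 0.6 20
python3 - <<'E'
from h import *
go([.561,.272,.282],-168)
c=calibration("wrist"); im=get_image("wrist"); cv2.imwrite("pics/w1.png",im)
cv2.imwrite("pics/side1.png",get_image("side"))
E
```

```text
clock: 1.1
ee_pos: [0.5627, 0.2685, 0.3425]
tool_rot: [0.002, 0.776, -0.631, -0.0]
wrist_force: [0.1, -0.8, 0.2]
gripper_width: 0.0529
grasp_force: 0.0
t=1.1000 pos [0.5627 0.2685 0.3425] heading -168.2 F [ 0.1 -0.8  0.2] w 0.0529 q6 -0.55 
shift [-3.9  0.8 60.5] roll -0.2
```

View pics/w1.png

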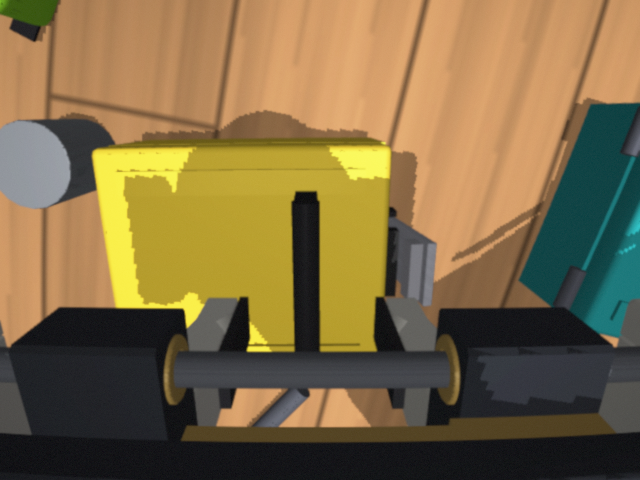

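The wrist view shows the yellow handle upright at column 305, centred between the fingers (about 311) and parallel to them, with the catch plate at (415,260). I descend and grip.

```bash
python3 -m handwheel '[{"tx":0,"ty":0,"tz":30},{"tx":0,"ty":0,"tz":60},{"tx":0,"ty":0,"tz":61},{"tx":0,"ty":0,"tz":61}]'
python3 -m handwheel '[{"tx":0,"ty":0,"tz":0},{"tx":0,"ty":0,"tz":0},{"tx":0,"ty":0,"tz":0},{"tx":0,"ty":0,"tz":0},{"tx":0,"ty":0,"tz":0},{"tx":0,"ty":0,"tz":0}]' 0 20
```

```text
schema error: expected keys tx, ty, tz, roll
schema error: expected keys tx, ty, tz, roll
```

```bash
python3 -m handwheel '[{"tx":0,"ty":0,"tz":30,"roll":0},{"tx":0,"ty":0,"tz":55,"roll":0},{"tx":0,"ty":0,"tz":61,"roll":0},{"tx":0,"ty":0,"tz":61,"roll":0},{"tx":0,"ty":0,"tz":61,"roll":0}]'
python3 -m handwheel '[{"tx":0,"ty":0,"tz":0,"roll":0},{"tx":0,"ty":0,"tz":0,"roll":0},{"tx":0,"ty":0,"tz":0,"roll":0},{"tx":0,"ty":0,"tz":0,"roll":0},{"tx":0,"ty":0,"tz":0,"roll":0},{"tx":0,"ty":0,"tz":0,"roll":0},{"tx":0,"ty":0,"tz":0,"roll":0}]' 0 20
```

```text
clock: 1.62
ee_pos: [0.5614, 0.2728, 0.2846]
tool_rot: [-0.0, 0.778, -0.629, 0.0]
wrist_force: [0.4, -1.0, 0.5]
gripper_width: 0.0525
grasp_force: 0.0
clock: 2.2
ee_pos: [0.5633, 0.2721, 0.2843]
tool_rot: [-0.002, 0.777, -0.629, 0.001]
wrist_force: [8.0, -1.2, -6.5]
gripper_width: 0.0138
grasp_force: 20.0
```

```bash
python3 -m handwheel '[{"tx":0,"ty":-1,"tz":-2,"roll":0},{"tx":0,"ty":-2,"tz":-4,"roll":0},{"tx":0,"ty":-3,"tz":-6,"roll":0},{"tx":0,"ty":-3,"tz":-6,"roll":0},{"tx":0,"ty":-3,"tz":-6,"roll":0}]'

```

```text
clock: 2.62
ee_pos: [0.5659, 0.2727, 0.2895]
tool_rot: [-0.002, 0.777, -0.629, 0.001]
wrist_force: [11.1, 1.0, -8.5]
gripper_width: 0.0132
grasp_force: 20.0
```

```bash
python3 -m handwheel '[{"tx":0,"ty":-2,"tz":-4,"roll":0},{"tx":0,"ty":-4,"tz":-8,"roll":0},{"tx":0,"ty":-6,"tz":-12,"roll":0},{"tx":0,"ty":-8,"tz":-14,"roll":0},{"tx":0,"ty":-8,"tz":-14,"roll":0}]'
python3 - <<'E'
from h import *
cv2.imwrite("pics/side2.png",cv2.resize(get_image("side")[60:240,190:430],(800,600),interpolation=cv2.INTER_CUBIC))
E
```

```text
clock: 3.03
ee_pos: [0.5738, 0.2744, 0.3033]
tool_rot: [-0.001, 0.777, -0.629, 0.001]
wrist_force: [8.9, 2.5, -10.9]
gripper_width: 0.0131
grasp_force: 20.0
```

View pics/side2.png

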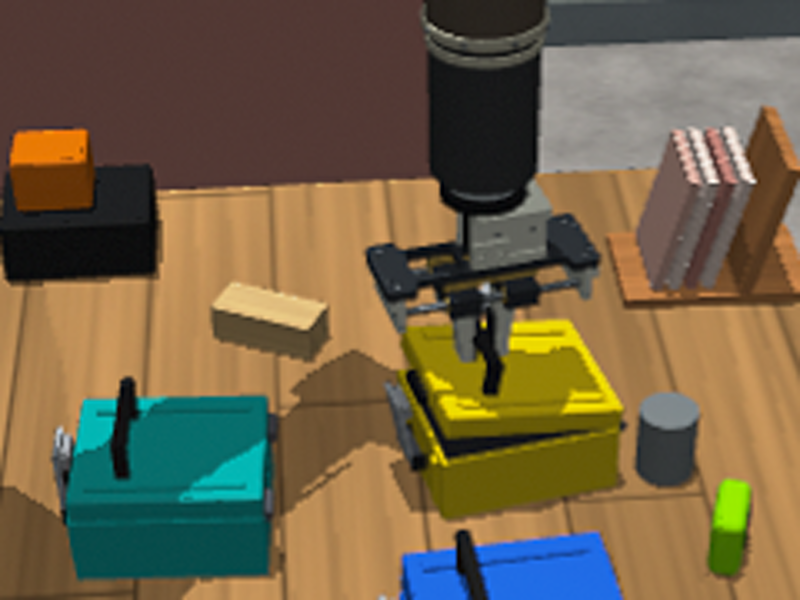

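The side crop shows the yellow lid raised, with a dark gap at (500,430) and the catch leaning out at (405,425), so yellow is loose. I lower it, release it, and then snap the catch.

```bash
python3 -m handwheel '[{"tx":0,"ty":2,"tz":4,"roll":0},{"tx":0,"ty":5,"tz":10,"roll":0},{"tx":0,"ty":9,"tz":16,"roll":0},{"tx":0,"ty":11,"tz":20,"roll":0},{"tx":0,"ty":11,"tz":20,"roll":0},{"tx":0,"ty":11,"tz":20,"roll":0}]'
python3 -m handwheel '[{"tx":0,"ty":0,"tz":0,"roll":0},{"tx":0,"ty":0,"tz":0,"roll":0},{"tx":0,"ty":0,"tz":0,"roll":0},{"tx":0,"ty":0,"tz":0,"roll":0},{"tx":0,"ty":0,"tz":-30,"roll":0},{"tx":0,"ty":0,"tz":-60,"roll":0},{"tx":0,"ty":0,"tz":-60,"roll":0},{"tx":0,"ty":0,"tz":-60,"roll":0}]' 0.6
python3 - <<'E'
from h import *
go([0,0,0],-168)
cv2.imwrite("pics/w2.png",get_image("wrist"))
c=calibration("wrist")
# where the catch plate top would be if home / loose for the assumed yellow pose
for n,h,y in (("yellow",(.561,.272),12),):
    x=np.array([np.cos(np.radians(y)),np.sin(np.radians(y)),0]);yy=np.array([-x[1],x[0],0]);o=np.array([*h,0])+.037*x
    for nm,d in (("home",-.101),("loose",-.112)):
        print(nm,proj(c,[o+d*x+s*yy+[0,0,.098] for s in(-.02,.02)]).round())
    print("bar",proj(c,[o-.037*x+s*yy+[0,0,.130] for s in(-.05,.05)]).round())
    print("lid corners",proj(c,[o+a*x+s*yy+[0,0,.091] for a in(-.085,.085) for s in(-.075,.075)]).round())
E
```

```text
clock: 3.58
ee_pos: [0.563, 0.2721, 0.2856]
tool_rot: [-0.003, 0.777, -0.629, 0.002]
wrist_force: [8.5, -0.7, 4.6]
gripper_width: 0.0134
grasp_force: 20.0
clock: 4.25
ee_pos: [0.5615, 0.272, 0.3455]
tool_rot: [-0.002, 0.777, -0.629, 0.0]
wrist_force: [0.5, -0.5, -1.2]
gripper_width: 0.0518
grasp_force: 0.0
t=4.2500 pos [0.5615 0.272  0.3455] heading -168.0 F [ 0.5 -0.5 -1.2] w 0.0518 q6 -0.55 
shift [149.7 606.8 343.5] roll 0.0
home [[423. 230.]
 [417. 295.]]
loose [[442. 230.]
 [436. 295.]]
bar [[310. 187.]
 [311. 369.]]
lid corners [[398. 130.]
 [384. 367.]
 [ 92. 132.]
 [128. 366.]]
```

View pics/w2.png

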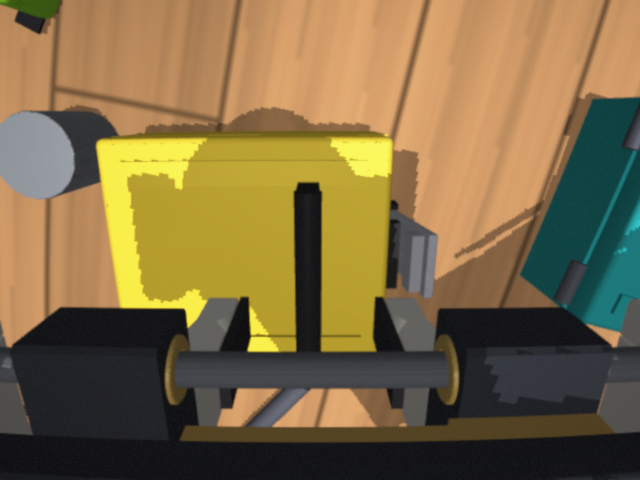

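The catch top edge is at (436,265). That matches the loose prediction at column 439, against 420 for home. I will push with the flat sides of the closed fingers, with tool x along the case x.

```bash
cat >> h.py <<'E'
def cse(h,yaw):
    y=np.radians(yaw); x=np.array([np.cos(y),np.sin(y),0]); return np.array([*h,0])+.037*x, x
def standoff(h,yaw,d=-.146,z=.345,cmd=None):
    o,x=cse(h,yaw); t=o+d*x+[0,0,z]; print("target",t.round(4)); go(t,yaw-90,cmd)
E
python3 -c "
from h import *
standoff((.563,.272),12,cmd=(.561,.272,.345))"
```

```text
target [0.4564 0.2493 0.345 ]
t=4.3000 pos [0.5611 0.2717 0.344 ] heading -168.0 F [-0.6 -0.6 -0.7] w 0.0528 q6 -0.55 
shift [  0.4 107.   -0. ] roll -90.0
```

```bash
python3 -m handwheel '[{"tx":0,"ty":107,"tz":0,"roll":-90},{"tx":0,"ty":107,"tz":0,"roll":-90},{"tx":0,"ty":107,"tz":0,"roll":-90},{"tx":0,"ty":107,"tz":0,"roll":-90},{"tx":0,"ty":107,"tz":0,"roll":-90},{"tx":0,"ty":107,"tz":0,"roll":-90},{"tx":0,"ty":107,"tz":0,"roll":-90},{"tx":0,"ty":107,"tz":0,"roll":-90},{"tx":0,"ty":107,"tz":0,"roll":-90},{"tx":0,"ty":107,"tz":0,"roll":-90},{"tx":0,"ty":107,"tz":0,"roll":-90},{"tx":0,"ty":107,"tz":0,"roll":-90}]' 0
python3 -m handwheel '[{"tx":0,"ty":0,"tz":0,"roll":-4},{"tx":0,"ty":0,"tz":30,"roll":-4},{"tx":0,"ty":0,"tz":60,"roll":-4},{"tx":0,"ty":0,"tz":87,"roll":-4},{"tx":0,"ty":0,"tz":87,"roll":-4},{"tx":0,"ty":0,"tz":87,"roll":-4}]'
python3 -c "
from h import *
standoff((.563,.272),12,-.1205,.258)
c=get_image('side');cv2.imwrite('pics/side3.png',cv2.resize(c[100:240,230:410],(800,600),interpolation=cv2.INTER_CUBIC))"
```

```text
clock: 5.3
ee_pos: [0.4562, 0.2491, 0.3423]
tool_rot: [0.001, 0.997, 0.072, -0.001]
wrist_force: [-0.4, -0.4, 0.4]
gripper_width: 0.0003
grasp_force: 0.0
clock: 5.8
ee_pos: [0.4562, 0.2489, 0.2552]
tool_rot: [0.002, 0.995, 0.104, -0.002]
wrist_force: [0.1, 0.5, 1.4]
gripper_width: 0.0002
grasp_force: 0.0
target [0.4813 0.2546 0.258 ]
t=5.8000 pos [0.4562 0.2489 0.2552] heading -78.1 F [0.1 0.5 1.4] w 0.0002 q6 0.90 
shift [25.8 -0.4 -2.9] roll -0.1
```

View pics/side3.png

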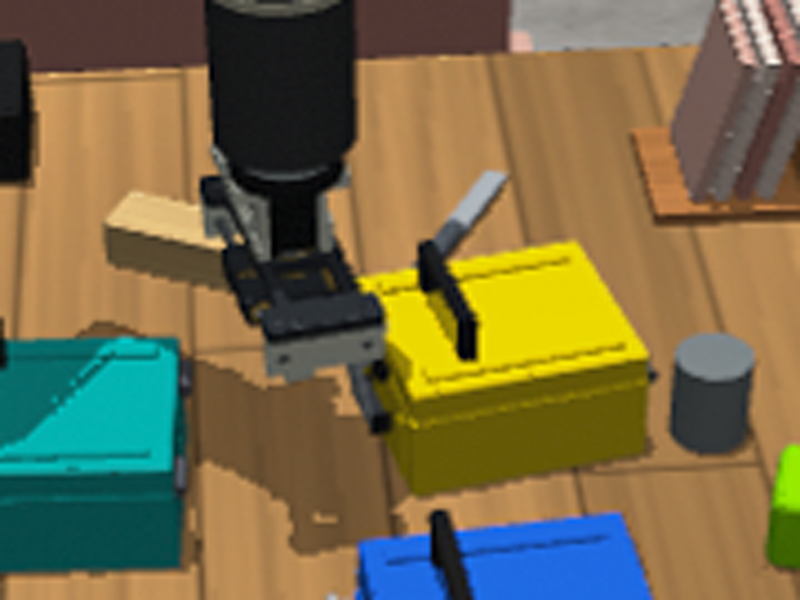

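The yellow lid is shut and the closed gripper stands in front of the catch at about (370,390). I advance slowly.

```bash
python3 -m handwheel '[{"tx":8,"ty":0,"tz":-3,"roll":0},{"tx":16,"ty":0,"tz":-3,"roll":0},{"tx":20,"ty":0,"tz":-3,"roll":0},{"tx":23,"ty":0,"tz":-3,"roll":0},{"tx":25,"ty":0,"tz":-3,"roll":0},{"tx":27,"ty":0,"tz":-3,"roll":0},{"tx":28,"ty":0,"tz":-3,"roll":0}]'
```

```text
clock: 6.43
ee_pos: [0.484, 0.2549, 0.2598]
tool_rot: [0.0, 0.995, 0.104, -0.0]
wrist_force: [-3.3, -0.3, 2.9]
gripper_width: 0.0007
grasp_force: 1.7
```

```bash
python3 -m handwheel '[{"tx":2,"ty":0,"tz":0,"roll":0},{"tx":4,"ty":0,"tz":0,"roll":0},{"tx":5,"ty":0,"tz":0,"roll":0},{"tx":5,"ty":0,"tz":0,"roll":0}]'
```

```text
clock: 6.77
ee_pos: [0.4896, 0.2565, 0.2598]
tool_rot: [-0.0, 0.995, 0.104, 0.0]
wrist_force: [0.3, 0.2, -0.3]
gripper_width: -0.0001
grasp_force: 0.0
```

The force built up and then vanished, so the catch snapped. A short further push should confirm the hard stop.

```bash
python3 -m handwheel '[{"tx":1,"ty":0,"tz":0,"roll":0},{"tx":2,"ty":0,"tz":0,"roll":0},{"tx":3,"ty":0,"tz":0,"roll":0},{"tx":4,"ty":0,"tz":0,"roll":0},{"tx":4,"ty":0,"tz":0,"roll":0}]'
python3 -c "
from h import *
standoff((.563,.272),12,-.1105,.258)"
```

```text
clock: 7.18
ee_pos: [0.4913, 0.2567, 0.2594]
tool_rot: [0.001, 0.995, 0.104, -0.002]
wrist_force: [-13.1, 0.4, 8.6]
gripper_width: 0.0006
grasp_force: 6.1
target [0.4911 0.2567 0.258 ]
t=7.1833 pos [0.4913 0.2567 0.2594] heading -78.1 F [-13.1   0.4   8.6] w 0.0006 q6 0.95 
shift [-0.2 -0.1  1.4] roll -0.1
```

It hit a hard stop exactly at the home position (0.491, 0.257). I retreat and go on to blue.

```bash
python3 -m handwheel '[{"tx":-12,"ty":0,"tz":0,"roll":0},{"tx":-25,"ty":0,"tz":0,"roll":0},{"tx":-25,"ty":0,"tz":-40,"roll":0},{"tx":-25,"ty":0,"tz":-80,"roll":0},{"tx":-25,"ty":0,"tz":-90,"roll":0},{"tx":-25,"ty":0,"tz":-90,"roll":0}]'
python3 -c "
from h import *
go((.538,-.022,.347),-175.2)"
```

```text
clock: 7.68
ee_pos: [0.4694, 0.2528, 0.354]
tool_rot: [-0.002, 0.995, 0.104, 0.003]
wrist_force: [-0.0, 0.6, 0.0]
gripper_width: 0.0006
grasp_force: 0.0
t=7.6833 pos [0.4694 0.2528 0.354 ] heading -78.0 F [-0.   0.6  0. ] w 0.0006 q6 0.92 
shift [  9.9 283.1   5.9] roll 97.2
```

```bash
python3 -m handwheel '[{"tx":10,"ty":283,"tz":6,"roll":97},{"tx":10,"ty":283,"tz":6,"roll":97},{"tx":10,"ty":283,"tz":6,"roll":97},{"tx":10,"ty":283,"tz":6,"roll":97},{"tx":10,"ty":283,"tz":6,"roll":97},{"tx":10,"ty":283,"tz":6,"roll":97},{"tx":10,"ty":283,"tz":6,"roll":97},{"tx":10,"ty":283,"tz":6,"roll":97},{"tx":10,"ty":283,"tz":6,"roll":97},{"tx":10,"ty":283,"tz":6,"roll":97},{"tx":10,"ty":283,"tz":6,"roll":97},{"tx":10,"ty":283,"tz":6,"roll":97}]' 0.6 20
python3 -m handwheel '[{"tx":0,"ty":0,"tz":0,"roll":11},{"tx":0,"ty":0,"tz":0,"roll":11},{"tx":0,"ty":0,"tz":0,"roll":11}]'
python3 - <<'E'
from h import *
go((.538,-.022,.284),-175.2)
c=calibration("wrist"); im=get_image("wrist"); cv2.imwrite("pics/w4.png",im)
o,x=cse((.538,-.022),4.8); y=np.array([-x[1],x[0],0])
for d in(-.101,-.112): print(proj(c,[o+d*x+s*y+[0,0,.098] for s in(-.02,.02)]).round())
print("bar",proj(c,[o-.037*x+s*y+[0,0,.130] for s in(-.05,.05)]).round())
E
```

```text
clock: 8.68
ee_pos: [0.5368, -0.0232, 0.343]
tool_rot: [0.0, 0.797, -0.605, -0.0]
wrist_force: [0.5, 0.1, 0.4]
gripper_width: 0.0527
grasp_force: 0.0
clock: 8.93
ee_pos: [0.5368, -0.023, 0.3431]
tool_rot: [0.0, 0.736, -0.677, -0.0]
wrist_force: [0.5, -0.3, -0.6]
gripper_width: 0.0526
grasp_force: 0.0
t=8.9333 pos [ 0.5368 -0.023   0.3431] heading -175.2 F [ 0.5 -0.3 -0.6] w 0.0526 q6 -0.24 
shift [-0.9 -1.3 59.1] roll 0.0
[[421. 232.]
 [415. 297.]]
[[440. 232.]
 [433. 297.]]
bar [[307. 189.]
 [308. 371.]]
```

View pics/w4.png

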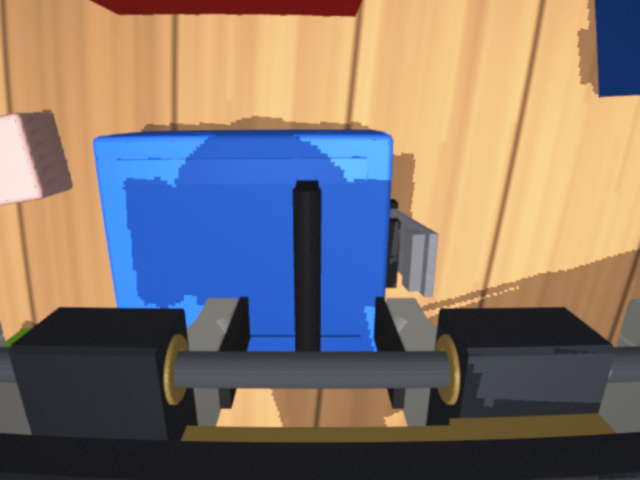

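The blue bar is at column 307, as predicted. Its catch edge at column 436 also looks loose. I descend, grip and tug.

```bash
python3 -m handwheel '[{"tx":0,"ty":-1,"tz":30,"roll":0},{"tx":0,"ty":-1,"tz":52,"roll":0},{"tx":0,"ty":-1,"tz":59,"roll":0},{"tx":0,"ty":-1,"tz":59,"roll":0},{"tx":0,"ty":-1,"tz":59,"roll":0}]'
python3 -m handwheel '[{"tx":0,"ty":0,"tz":0,"roll":0},{"tx":0,"ty":0,"tz":0,"roll":0},{"tx":0,"ty":0,"tz":0,"roll":0},{"tx":0,"ty":0,"tz":0,"roll":0},{"tx":0,"ty":0,"tz":0,"roll":0},{"tx":0,"ty":0,"tz":0,"roll":0},{"tx":0,"ty":0,"tz":0,"roll":0}]' 0 20
python3 -m handwheel '[{"tx":0,"ty":-1,"tz":-2,"roll":0},{"tx":0,"ty":-2,"tz":-4,"roll":0},{"tx":0,"ty":-3,"tz":-6,"roll":0},{"tx":0,"ty":-3,"tz":-6,"roll":0},{"tx":0,"ty":-3,"tz":-6,"roll":0}]'
```

```text
clock: 9.4
ee_pos: [0.5382, -0.0228, 0.285]
tool_rot: [0.0, 0.738, -0.675, 0.0]
wrist_force: [-0.7, -0.6, 1.0]
gripper_width: 0.0529
grasp_force: 0.0
clock: 9.98
ee_pos: [0.5386, -0.0227, 0.2851]
tool_rot: [-0.001, 0.737, -0.675, 0.001]
wrist_force: [0.6, -0.7, -2.6]
gripper_width: 0.0133
grasp_force: 20.0
clock: 10.4
ee_pos: [0.5414, -0.0224, 0.2904]
tool_rot: [-0.0, 0.737, -0.676, 0.0]
wrist_force: [5.5, -0.4, -6.5]
gripper_width: 0.013
grasp_force: 20.0
```

```bash
python3 -m handwheel '[{"tx":0,"ty":-2,"tz":-4,"roll":0},{"tx":0,"ty":-4,"tz":-8,"roll":0},{"tx":0,"ty":-6,"tz":-12,"roll":0},{"tx":0,"ty":-8,"tz":-14,"roll":0},{"tx":0,"ty":-8,"tz":-14,"roll":0}]'
python3 -m handwheel '[{"tx":0,"ty":2,"tz":4,"roll":0},{"tx":0,"ty":5,"tz":10,"roll":0},{"tx":0,"ty":9,"tz":16,"roll":0},{"tx":0,"ty":11,"tz":20,"roll":0},{"tx":0,"ty":11,"tz":20,"roll":0},{"tx":0,"ty":11,"tz":20,"roll":0}]'
python3 -m handwheel '[{"tx":0,"ty":0,"tz":0,"roll":0},{"tx":0,"ty":0,"tz":0,"roll":0},{"tx":0,"ty":0,"tz":0,"roll":0},{"tx":0,"ty":0,"tz":0,"roll":0},{"tx":0,"ty":0,"tz":-30,"roll":0},{"tx":0,"ty":0,"tz":-60,"roll":0},{"tx":0,"ty":0,"tz":-60,"roll":0},{"tx":0,"ty":0,"tz":-60,"roll":0}]' 0.6
python3 -c "
from h import *
standoff((.5385,-.0225),4.8)"
```

```text
clock: 10.82
ee_pos: [0.5494, -0.0217, 0.3045]
tool_rot: [-0.0, 0.737, -0.676, 0.0]
wrist_force: [4.8, -1.1, -6.7]
gripper_width: 0.0131
grasp_force: 20.0
clock: 11.32
ee_pos: [0.5384, -0.0226, 0.2856]
tool_rot: [-0.001, 0.738, -0.675, 0.001]
wrist_force: [3.3, -0.2, 5.2]
gripper_width: 0.013
grasp_force: 20.0
clock: 11.98
ee_pos: [0.538, -0.0227, 0.3461]
tool_rot: [-0.001, 0.737, -0.676, 0.001]
wrist_force: [-0.2, -0.5, -0.9]
gripper_width: 0.0521
grasp_force: 0.0
target [ 0.4299 -0.0316  0.345 ]
t=11.9833 pos [ 0.538  -0.0227  0.3461] heading -175.0 F [-0.2 -0.5 -0.9] w 0.0521 q6 -0.23 
shift [ -0.6 108.5   0.8] roll -89.8
```

Blue is loose as well: it rose 19 mm on a steady light force. I snap its catch the same way.

```bash
python3 -m handwheel '[{"tx":0,"ty":108,"tz":0,"roll":-90},{"tx":0,"ty":108,"tz":0,"roll":-90},{"tx":0,"ty":108,"tz":0,"roll":-90},{"tx":0,"ty":108,"tz":0,"roll":-90},{"tx":0,"ty":108,"tz":0,"roll":-90},{"tx":0,"ty":108,"tz":0,"roll":-90},{"tx":0,"ty":108,"tz":0,"roll":-90},{"tx":0,"ty":108,"tz":0,"roll":-90},{"tx":0,"ty":108,"tz":0,"roll":-90},{"tx":0,"ty":108,"tz":0,"roll":-90},{"tx":0,"ty":108,"tz":0,"roll":-90},{"tx":0,"ty":108,"tz":0,"roll":-90}]' 0
python3 -m handwheel '[{"tx":0,"ty":0,"tz":0,"roll":-4},{"tx":0,"ty":0,"tz":30,"roll":-4},{"tx":0,"ty":0,"tz":60,"roll":-4},{"tx":0,"ty":0,"tz":84,"roll":-4},{"tx":0,"ty":0,"tz":84,"roll":-4},{"tx":0,"ty":0,"tz":84,"roll":-4}]'
python3 -c "
from h import *
standoff((.5385,-.0225),4.8,-.1205,.259)"
```

```text
clock: 12.98
ee_pos: [0.4296, -0.0324, 0.3435]
tool_rot: [0.0, 1.0, 0.011, -0.001]
wrist_force: [-0.0, 0.7, -0.8]
gripper_width: 0.0002
grasp_force: 0.0
clock: 13.48
ee_pos: [0.4295, -0.0325, 0.2595]
tool_rot: [0.001, 0.999, 0.043, -0.002]
wrist_force: [1.2, 0.5, 1.1]
gripper_width: 0.0008
grasp_force: 0.0
target [ 0.4553 -0.0295  0.259 ]
t=13.4833 pos [ 0.4295 -0.0325  0.2595] heading -85.1 F [1.2 0.5 1.1] w 0.0008 q6 1.27 
shift [25.9 -0.8  0.4] roll 0.1
```

```bash
python3 -m handwheel '[{"tx":8,"ty":0,"tz":0,"roll":0},{"tx":16,"ty":0,"tz":0,"roll":0},{"tx":20,"ty":0,"tz":0,"roll":0},{"tx":23,"ty":0,"tz":0,"roll":0},{"tx":25,"ty":0,"tz":0,"roll":0},{"tx":27,"ty":0,"tz":0,"roll":0},{"tx":28,"ty":0,"tz":0,"roll":0}]'; python3 -m handwheel '[{"tx":2,"ty":0,"tz":0,"roll":0},{"tx":4,"ty":0,"tz":0,"roll":0},{"tx":5,"ty":0,"tz":0,"roll":0},{"tx":5,"ty":0,"tz":0,"roll":0}]'; python3 -m handwheel '[{"tx":1,"ty":0,"tz":0,"roll":0},{"tx":2,"ty":0,"tz":0,"roll":0},{"tx":3,"ty":0,"tz":0,"roll":0},{"tx":4,"ty":0,"tz":0,"roll":0},{"tx":4,"ty":0,"tz":0,"roll":0}]'
python3 -c "
from h import *
standoff((.5385,-.0225),4.8,-.1105,.259)"
```

```text
clock: 14.07
ee_pos: [0.4579, -0.03, 0.2609]
tool_rot: [0.0, 0.999, 0.043, -0.0]
wrist_force: [-2.9, -1.3, 1.7]
gripper_width: 0.0006
grasp_force: 1.6
clock: 14.4
ee_pos: [0.4635, -0.0292, 0.2608]
tool_rot: [-0.0, 0.999, 0.043, 0.0]
wrist_force: [-0.5, 0.2, -0.2]
gripper_width: 0.0002
grasp_force: 0.3
clock: 14.82
ee_pos: [0.4651, -0.0295, 0.26]
tool_rot: [0.0, 0.999, 0.043, -0.003]
wrist_force: [-11.1, 1.3, 8.7]
gripper_width: 0.0003
grasp_force: 5.5
target [ 0.4653 -0.0287  0.259 ]
t=14.8167 pos [ 0.4651 -0.0295  0.26  ] heading -85.1 F [-11.1   1.3   8.7] w 0.0003 q6 1.30 
shift [ 0.3 -0.8  1. ] roll 0.1
```

Blue snapped with the same signature. Now red.

```bash
python3 -m handwheel '[{"tx":-12,"ty":0,"tz":0,"roll":0},{"tx":-25,"ty":0,"tz":0,"roll":0},{"tx":-25,"ty":0,"tz":-40,"roll":0},{"tx":-25,"ty":0,"tz":-80,"roll":0},{"tx":-25,"ty":0,"tz":-90,"roll":0},{"tx":-25,"ty":0,"tz":-90,"roll":0}]'
python3 -c "
from h import *
go((.570,-.246,.347),-176.4)"
```

```text
clock: 15.32
ee_pos: [0.4432, -0.0308, 0.3546]
tool_rot: [-0.001, 0.999, 0.044, 0.004]
wrist_force: [0.2, 0.6, 0.2]
gripper_width: 0.0001
grasp_force: 0.0
t=15.3167 pos [ 0.4432 -0.0308  0.3546] heading -85.0 F [0.2 0.6 0.2] w 0.0001 q6 1.28 
shift [107.6 225.4   8.2] roll 91.4
```

```bash
python3 -m handwheel '[{"tx":108,"ty":225,"tz":8,"roll":91},{"tx":108,"ty":225,"tz":8,"roll":91},{"tx":108,"ty":225,"tz":8,"roll":91},{"tx":108,"ty":225,"tz":8,"roll":91},{"tx":108,"ty":225,"tz":8,"roll":91},{"tx":108,"ty":225,"tz":8,"roll":91},{"tx":108,"ty":225,"tz":8,"roll":91},{"tx":108,"ty":225,"tz":8,"roll":91},{"tx":108,"ty":225,"tz":8,"roll":91},{"tx":108,"ty":225,"tz":8,"roll":91},{"tx":108,"ty":225,"tz":8,"roll":91},{"tx":108,"ty":225,"tz":8,"roll":91}]' 0.6 20
python3 -m handwheel '[{"tx":0,"ty":0,"tz":0,"roll":5},{"tx":0,"ty":0,"tz":0,"roll":5},{"tx":0,"ty":0,"tz":0,"roll":5}]'
python3 - <<'E'
from h import *
go((.570,-.246,.284),-176.4)
c=calibration("wrist"); im=get_image("wrist"); cv2.imwrite("pics/w5.png",im)
o,x=cse((.570,-.246),3.6); y=np.array([-x[1],x[0],0])
for d in(-.101,-.112): print(proj(c,[o+d*x+s*y+[0,0,.098] for s in(-.02,.02)]).round())
print("bar",proj(c,[o-.037*x+s*y+[0,0,.130] for s in(-.05,.05)]).round())
E
```

```text
clock: 16.32
ee_pos: [0.569, -0.246, 0.3419]
tool_rot: [-0.0, 0.758, -0.652, -0.0]
wrist_force: [0.1, 0.1, 0.6]
gripper_width: 0.0525
grasp_force: 0.0
clock: 16.57
ee_pos: [0.5691, -0.2459, 0.3422]
tool_rot: [0.0, 0.732, -0.681, -0.0]
wrist_force: [0.0, 0.9, -0.3]
gripper_width: 0.0524
grasp_force: 0.0
t=16.5667 pos [ 0.5691 -0.2459  0.3422] heading -175.8 F [ 0.   0.9 -0.3] w 0.0524 q6 0.17 
shift [ 0.2 -0.9 58.2] roll 0.6
[[422. 232.]
 [416. 297.]]
[[441. 232.]
 [434. 297.]]
bar [[309. 187.]
 [308. 371.]]
```

View pics/w5.png

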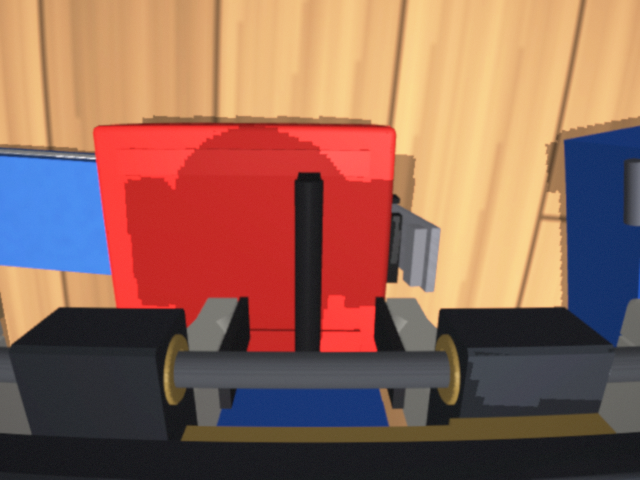

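The red bar is at column 309, and its end at row 177 against the predicted 187 puts it about 4 mm further to -y, so I correct for that. Its catch edge at column 437 looks loose too. I descend, grip and tug.

```bash
python3 -m handwheel '[{"tx":4,"ty":-1,"tz":30,"roll":0},{"tx":4,"ty":-1,"tz":52,"roll":0},{"tx":4,"ty":-1,"tz":59,"roll":0},{"tx":4,"ty":-1,"tz":59,"roll":0},{"tx":4,"ty":-1,"tz":59,"roll":0}]'
python3 -m handwheel '[{"tx":0,"ty":0,"tz":0,"roll":0},{"tx":0,"ty":0,"tz":0,"roll":0},{"tx":0,"ty":0,"tz":0,"roll":0},{"tx":0,"ty":0,"tz":0,"roll":0},{"tx":0,"ty":0,"tz":0,"roll":0},{"tx":0,"ty":0,"tz":0,"roll":0},{"tx":0,"ty":0,"tz":0,"roll":0}]' 0 20
python3 -m handwheel '[{"tx":0,"ty":-1,"tz":-2,"roll":0},{"tx":0,"ty":-2,"tz":-4,"roll":0},{"tx":0,"ty":-3,"tz":-6,"roll":0},{"tx":0,"ty":-3,"tz":-6,"roll":0},{"tx":0,"ty":-3,"tz":-6,"roll":0}]'
```

```text
clock: 17.03
ee_pos: [0.5707, -0.25, 0.2841]
tool_rot: [0.0, 0.732, -0.681, 0.0]
wrist_force: [-0.3, -0.1, 0.5]
gripper_width: 0.0525
grasp_force: 0.0
clock: 17.62
ee_pos: [0.571, -0.2499, 0.284]
tool_rot: [-0.001, 0.731, -0.682, 0.001]
wrist_force: [-0.2, 0.4, -1.9]
gripper_width: 0.0128
grasp_force: 20.0
clock: 18.03
ee_pos: [0.5738, -0.2497, 0.2896]
tool_rot: [-0.0, 0.731, -0.682, 0.0]
wrist_force: [5.9, -1.5, -7.3]
gripper_width: 0.0138
grasp_force: 20.0
```

```bash
python3 -m handwheel '[{"tx":0,"ty":-2,"tz":-4,"roll":0},{"tx":0,"ty":-4,"tz":-8,"roll":0},{"tx":0,"ty":-6,"tz":-12,"roll":0},{"tx":0,"ty":-8,"tz":-14,"roll":0},{"tx":0,"ty":-8,"tz":-14,"roll":0}]'
python3 -m handwheel '[{"tx":0,"ty":2,"tz":4,"roll":0},{"tx":0,"ty":5,"tz":10,"roll":0},{"tx":0,"ty":9,"tz":16,"roll":0},{"tx":0,"ty":11,"tz":20,"roll":0},{"tx":0,"ty":11,"tz":20,"roll":0},{"tx":0,"ty":11,"tz":20,"roll":0}]'
python3 -m handwheel '[{"tx":0,"ty":0,"tz":0,"roll":0},{"tx":0,"ty":0,"tz":0,"roll":0},{"tx":0,"ty":0,"tz":0,"roll":0},{"tx":0,"ty":0,"tz":0,"roll":0},{"tx":0,"ty":0,"tz":-30,"roll":0},{"tx":0,"ty":0,"tz":-60,"roll":0},{"tx":0,"ty":0,"tz":-60,"roll":0},{"tx":0,"ty":0,"tz":-60,"roll":0}]' 0.6
python3 -c "
from h import *
standoff((.571,-.250),3.8)"
```

```text
clock: 18.45
ee_pos: [0.5819, -0.2492, 0.3037]
tool_rot: [-0.0, 0.731, -0.682, 0.0]
wrist_force: [5.1, -2.4, -8.2]
gripper_width: 0.0131
grasp_force: 20.0
clock: 18.95
ee_pos: [0.5708, -0.2499, 0.2849]
tool_rot: [-0.001, 0.732, -0.682, 0.001]
wrist_force: [1.7, 1.8, 5.6]
gripper_width: 0.0132
grasp_force: 20.0
clock: 19.62
ee_pos: [0.5707, -0.2501, 0.3456]
tool_rot: [-0.001, 0.731, -0.682, 0.001]
wrist_force: [-1.4, -0.6, -0.8]
gripper_width: 0.052
grasp_force: 0.0
target [ 0.4622 -0.2572  0.345 ]
t=19.6167 pos [ 0.5707 -0.2501  0.3456] heading -176.0 F [-1.4 -0.6 -0.8] w 0.0520 q6 0.17 
shift [ -0.5 108.7   0.2] roll -89.8
```

Red is loose too: it rose about 20 mm with the same light force. I snap it.

```bash
python3 -m handwheel '[{"tx":0,"ty":108,"tz":0,"roll":-90},{"tx":0,"ty":108,"tz":0,"roll":-90},{"tx":0,"ty":108,"tz":0,"roll":-90},{"tx":0,"ty":108,"tz":0,"roll":-90},{"tx":0,"ty":108,"tz":0,"roll":-90},{"tx":0,"ty":108,"tz":0,"roll":-90},{"tx":0,"ty":108,"tz":0,"roll":-90},{"tx":0,"ty":108,"tz":0,"roll":-90},{"tx":0,"ty":108,"tz":0,"roll":-90},{"tx":0,"ty":108,"tz":0,"roll":-90},{"tx":0,"ty":108,"tz":0,"roll":-90},{"tx":0,"ty":108,"tz":0,"roll":-90}]' 0
python3 -m handwheel '[{"tx":0,"ty":0,"tz":0,"roll":-4},{"tx":0,"ty":0,"tz":30,"roll":-4},{"tx":0,"ty":0,"tz":60,"roll":-4},{"tx":0,"ty":0,"tz":84,"roll":-4},{"tx":0,"ty":0,"tz":84,"roll":-4},{"tx":0,"ty":0,"tz":84,"roll":-4}]'
python3 -c "
from h import *
standoff((.571,-.250),3.8,-.1205,.259)"
```

```text
clock: 20.62
ee_pos: [0.4622, -0.2574, 0.3425]
tool_rot: [-0.0, 1.0, 0.002, -0.001]
wrist_force: [0.4, -0.4, 0.5]
gripper_width: 0.0007
grasp_force: 0.0
clock: 21.12
ee_pos: [0.4621, -0.2574, 0.2584]
tool_rot: [-0.0, 0.999, 0.034, -0.002]
wrist_force: [0.5, -0.9, -0.2]
gripper_width: 0.0005
grasp_force: 0.0
target [ 0.4877 -0.2555  0.259 ]
t=21.1167 pos [ 0.4621 -0.2574  0.2584] heading -86.1 F [ 0.5 -0.9 -0.2] w 0.0005 q6 1.78 
shift [25.7 -0.1 -0.7] roll 0.1
```

```bash
python3 -m handwheel '[{"tx":8,"ty":0,"tz":-1,"roll":0},{"tx":16,"ty":0,"tz":-1,"roll":0},{"tx":20,"ty":0,"tz":-1,"roll":0},{"tx":23,"ty":0,"tz":-1,"roll":0},{"tx":25,"ty":0,"tz":-1,"roll":0},{"tx":27,"ty":0,"tz":-1,"roll":0},{"tx":28,"ty":0,"tz":-1,"roll":0}]'; python3 -m handwheel '[{"tx":2,"ty":0,"tz":0,"roll":0},{"tx":4,"ty":0,"tz":0,"roll":0},{"tx":5,"ty":0,"tz":0,"roll":0},{"tx":5,"ty":0,"tz":0,"roll":0}]'; python3 -m handwheel '[{"tx":1,"ty":0,"tz":0,"roll":0},{"tx":2,"ty":0,"tz":0,"roll":0},{"tx":3,"ty":0,"tz":0,"roll":0},{"tx":4,"ty":0,"tz":0,"roll":0},{"tx":4,"ty":0,"tz":0,"roll":0}]'
python3 -c "
from h import *
standoff((.571,-.250),3.8,-.1105,.259)"
```

```text
clock: 21.7
ee_pos: [0.4906, -0.2556, 0.2611]
tool_rot: [-0.0, 0.999, 0.034, -0.0]
wrist_force: [-2.1, -1.0, 1.8]
gripper_width: 0.0008
grasp_force: 1.4
clock: 22.03
ee_pos: [0.4958, -0.2552, 0.2606]
tool_rot: [0.0, 0.999, 0.034, -0.0]
wrist_force: [-1.7, -0.9, 1.4]
gripper_width: 0.0004
grasp_force: 0.9
clock: 22.45
ee_pos: [0.4973, -0.2552, 0.2604]
tool_rot: [-0.0, 0.999, 0.034, -0.003]
wrist_force: [-12.6, -2.2, 10.6]
gripper_width: 0.0004
grasp_force: 6.1
target [ 0.4977 -0.2549  0.259 ]
t=22.4500 pos [ 0.4973 -0.2552  0.2604] heading -86.1 F [-12.6  -2.2  10.6] w 0.0004 q6 1.76 
shift [ 0.4 -0.3  1.4] roll 0.1
```

```bash
python3 -m handwheel '[{"tx":-12,"ty":0,"tz":0,"roll":0},{"tx":-25,"ty":0,"tz":0,"roll":0},{"tx":-25,"ty":0,"tz":-40,"roll":0},{"tx":-25,"ty":0,"tz":-80,"roll":0},{"tx":-25,"ty":-60,"tz":-120,"roll":0},{"tx":-25,"ty":-100,"tz":-150,"roll":0},{"tx":-25,"ty":-140,"tz":-150,"roll":0},{"tx":-25,"ty":-140,"tz":-150,"roll":0},{"tx":-25,"ty":-140,"tz":-150,"roll":0}]'
python3 - <<'E'
from h import *
a=cv2.imread("pics/side0.png"); b=get_image("side")
f=lambda i:cv2.resize(i[140:360,290:420],(390,600),interpolation=cv2.INTER_CUBIC)
cv2.imwrite("pics/fin.png",np.hstack([f(a),f(b)]))
E
```

```text
clock: 23.2
ee_pos: [0.4646, -0.1135, 0.4136]
tool_rot: [-0.001, 0.999, 0.036, 0.003]
wrist_force: [-0.1, 0.5, 0.2]
gripper_width: 0.0007
grasp_force: 0.0
```

View pics/fin.png

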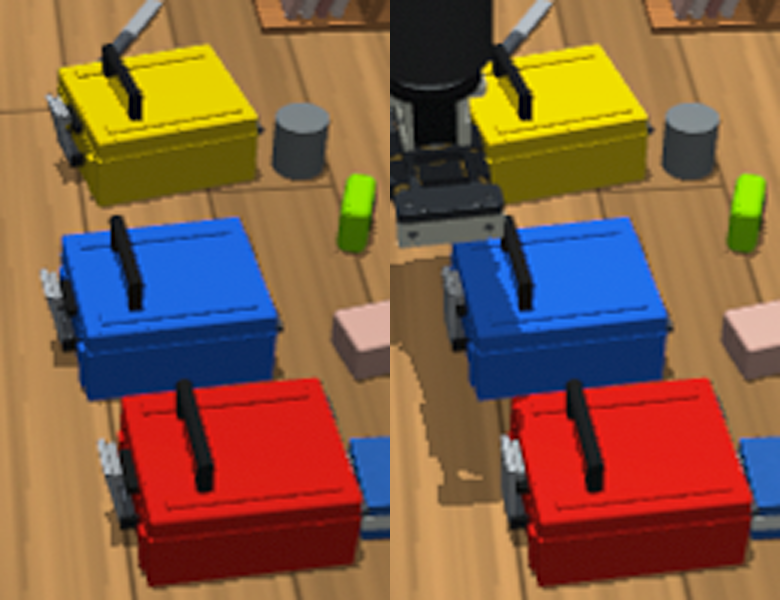

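Left is before, right is after. The blue catch (455,300) and red catch (513,480) now stand upright and all lids are down. Yellow's catch is hidden, so I check it numerically in the top view.

```bash
python3 - <<'E'
from h import *
a=cv2.imread("pics/top0.png"); b=get_image("top")
for n,(u,v) in (("yellow",(206,249)),("blue",(325,259)),("red",(417,245)),("turq (control)",(223,376))):
    for i in(a,b):
        p=i[v-12:v+12,u-16:u+16]; h=cv2.cvtColor(p,cv2.COLOR_BGR2HSV)
        m=cv2.inRange(h,(0,0,130),(180,45,255)); q=np.argwhere(m)
        print(n,len(q),q.mean(0).round(1)+[v-12,u-16] if len(q) else None)
E
```

```text
yellow 98 [249.5 205.6]
yellow 0 None
blue 99 [259.8 324. ]
blue 133 [249. 321.]
red 96 [246.4 417.4]
red 6 [248.2 416.2]
turq (control) 120 [375.8 221.3]
turq (control) 5 [371. 209.]
```

```bash
python3 -m handwheel '[{"tx":0,"ty":300,"tz":0,"roll":0},{"tx":0,"ty":300,"tz":0,"roll":0},{"tx":0,"ty":300,"tz":0,"roll":0},{"tx":0,"ty":300,"tz":0,"roll":0},{"tx":0,"ty":300,"tz":0,"roll":0},{"tx":0,"ty":300,"tz":0,"roll":0},{"tx":0,"ty":300,"tz":0,"roll":0},{"tx":0,"ty":300,"tz":0,"roll":0},{"tx":0,"ty":300,"tz":0,"roll":0},{"tx":0,"ty":300,"tz":0,"roll":0}]'
python3 - <<'E'
from h import *
A={n:cv2.imread(f"pics/{n}0.png") for n in("top","side")}; B={n:get_image(n) for n in A}
for cam,n,(u,v) in (("top","yellow",(206,249)),("top","blue",(325,259)),("top","turq",(223,376)),("side","yellow",(311,182)),("side","blue",(309,250)),("side","red",(328,315))):
    for i in(A[cam],B[cam]):
        p=i[v-14:v+14,u-14:u+14]; h=cv2.cvtColor(p,cv2.COLOR_BGR2HSV)
        m=cv2.inRange(h,(0,0,100),(180,45,255)); q=np.argwhere(m)
        print(cam,n,len(q),(q.mean(0)+[v-14,u-14]).round(1) if len(q) else None)
E
```

```text
clock: 24.13
ee_pos: [0.4847, -0.4177, 0.4089]
tool_rot: [-0.001, 0.999, 0.033, -0.001]
wrist_force: [-1.0, -0.3, -0.1]
gripper_width: 0.0008
grasp_force: 0.0
top yellow 111 [249.2 205.9]
top yellow 111 [245.4 204.8]
top blue 115 [259.4 324.2]
top blue 128 [255.8 324. ]
top turq 127 [375.7 221.6]
top turq 128 [375.7 221.6]
side yellow 37 [178.8 308.8]
side yellow 0 None
side blue 53 [244.1 306.6]
side blue 0 None
side red 74 [307.7 326.1]
side red 5 [323.4 317.4]
```

Yellow and blue have both moved in by about 4 px (9 mm) and the control is unchanged, so all three catches are home. I hand in the job.

```bash
python3 -c "
from bench import *
print(close_job())"
```

```text
the job is handed in; nothing more can be done
None
```

I tugged the lids in order (yellow, blue, red) and all three came up, so I snapped all three catches home; the lids are down, nothing is held and no bystander was touched, handed in at about 24 s (no verdict was returned).

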